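Index the camera carriage to the red station

ROBOT

A 6-joint arm with a two-finger parallel gripper is mounted at the origin on the work surface. World frame = base frame: x ahead of the robot, y to its left, z up, the work surface at z = 0. Lengths are in mm, angles in rad, forces in N, time in s.
With the tool pointing down it reaches from about 350 to 975 mm from the base axis. Payload 7.1 kg.
Tool frame: the origin (TCP) lies at the very end of the fingers, on their centre line; the grasp point (between the pads) lies 19 mm behind it; x points along the fingers, y is the direction in which the jaws open and shut, and the axes are right-handed (so a half turn about x gives the same grasp; the last joint's range is limited). The gripper opens to 88 mm and grips with 3 to 60 N. Pads are 20 mm wide; open, the fingers measure 115 mm over their backs; the gripper's body (75 mm by 178 mm) begins 61 mm behind the grasp point.
Start: joints at [-1.215, 0.423, 1.63, -0, 1.089, -0.019], TCP at [228.82, -581.589, 222.675] pointing down, gripper open.
Joint ranges: [-3, 3], [-0.9, 2.11], [0.09, 2.58], [-1.31, 4.45], [0.11, 2.69], [-2.54, 2.54]. Speed limits (rad/s): [2.39, 2.39, 3.01, 3.14, 3.14, 3.14].

INTERFACE

Orientations are given as a rotation vector (axis times angle).
In Python, from workcell import ctrl gives the robot as it stands. The module is installed in compiled form; this text tells all that it offers.
- The arm moves only by the tool carry_out, never from a script. Its argument "commands" is a list of rows, each a list of 6 numbers: the shift along the tool's x, y, z in m, then the turn, a rotation vector about the tool's x, y, z in degrees. In form: [[tx, ty, tz, rx, ry, rz], ...]. A call has 1 to 8 rows; each row shifts and turns the pose as measured when the row begins, along the tool's axes as they then stand; what a row does not reach is not made up. A row lasts 1/8 s, in which the tool goes at most 62.5 mm and 10.7 degrees, less where a joint would pass 70% of its speed; a pose out of reach is approached as far as the arm can. A call with a gripper value outside its range is refused whole. "grip" is the closure, from 0 (fully open) to 1 (shut), set as the call begins (left out, the last holds). The fingers move at their own pace and stop on an object; the grip force is fixed at half the most. Time passes only in rows, so rows that do not move let the fingers close. It gives the time, the measured TCP pose, the force and the opening at its end, in the units of the state.
- ctrl.get_obs(): the state, without advancing time (a new reading comes with each control period).
- ctrl.get_image(name): name is "scene" or "side" or "wrist"; returns a dict with "pixels" (384x512x3 uint8, blue, green, red), "intrinsics" (3x3 intrinsics, pixels), "rvec" (rotation vector, rad) and "tvec" (3), from world to camera coordinates, as OpenCV has them. Camera axes: x right, y down, z forward; pixel columns grow to the right and rows downward; lengths in mm; the calibration is good to about 2 mm. A picture is of the moment at which its call begins. There is no depth.
- ctrl.close_job(): hands the job in, once; it reports no verdict.
The state is a dict: "t": time; "qpos": joint angles; "qvel": joint speeds; "joint_torque": joint torques, N m; "ee_pos": TCP position; "orientation": TCP orientation; "ft_force": force on the tool from outside, world axes, zero at the start; "moment": the same for the moment, N m; "width": finger opening in mm.
Only numpy, scipy, OpenCV 4.12 (cv2) and the standard library are available. Lean on these libraries where they do the work, as an engineer would, in place of code of your own. Each camera call takes 0.05 s, during which the arm holds its last target. There are 200 camera calls.

TASK

Push the black camera carriage along its rail with the fingertips until its spring pin drops into the notch beside the red tag, without running on past that notch. Only push on the block itself: do not touch the white camera or the yellow pin knob, do not pull the pin up, and leave the mug, the printed jaw and the screwdriver where they are. Finish with the carriage sitting in the notch and the hand clear.

Things in the scene. Friction and masses are not known exactly. Their poses are not given: they have to be found in the camera images.
- rail: Fixed rail on a grey base plate 155 x 440 x 8 mm; origin on the table under mid-rail, y along the rail, x across it towards the tags (away from the robot), z up. Silver extrusion at x -30 to +10 mm, top at z 26 mm; notched steel strip at x 27 to 41 mm, top at z 30 mm. Black end stops 60 mm wide, 12 mm thick, tops at z 44 mm, at y -204 and +204 mm. Position and yaw vary.
- carriage (a joint): Place of the black carriage along the rail's y axis in m: 0 = mid-rail, ends at -0.145 and +0.145. The notches are at -0.115, -0.055, +0.055 and +0.115. It starts within 0.025 of 0. Friction about 1.5 N; leaving a notch takes about 8 N. Within about 5 mm of a notch's middle the spring pin pulls it in and centres it. It cannot tip or come off the rail.
- pin (a joint): Drop of the spring pin in m: about 0 (up to 0.001) while it rides on the strip's flat top, about +0.006 when seated in a V notch (14 mm wide, 7 mm deep), negative if pulled up. A spring of about 7 N presses it down; as it drops in, the pushing force dips, then rises if pushed on.
- pointer (a point): Tip of the white pointer on the carriage's tag side (rail x = 55 mm, 50 mm above the table), level along the rail with the pin and the carriage's middle.
- push_minus (a point): Middle of the carriage's flat end face towards the rail's -y, 49 mm above the table; push here to move the carriage to +y. The carriage block is 90 mm long along the rail, 86 mm across (rail x -45 to +41 mm) and reaches from 34 to 64 mm above the table.
- push_plus (a point): Middle of the carriage's flat end face towards the rail's +y, 49 mm above the table; push here to move the carriage to -y.
- camera_head: White stereo camera fixed on top of the carriage, 24 mm across the rail, 44 mm along it, 20 mm tall; origin at the middle of its underside on the carriage's top, 64 mm above the table (its top at 84 mm), 16 mm off the carriage's middle towards rail -x; same axes as the rail. Not to be touched.
- knob: Yellow knob on top of the spring pin, 16 mm in diameter, 12 mm tall, at rail x = 34 mm over the carriage's middle; origin at the middle of its underside, 74 mm above the table when the pin is on the flat. Not to be touched or lifted.
- tag_red: Red tag block, 20 mm across the rail x 30 mm along it x 20 mm tall, fixed on the rail's base plate at rail x = 74 mm, exactly beside one of the four notches: it marks the notch wanted, and which notch that is changes. Origin at the middle of its underside (8 mm above the table), axes parallel to the rail's.
- tag_blue: Blue tag, same shape, beside another notch.
- tag_green: Green tag, same shape, beside another notch.
- tag_white: White tag, same shape, beside another notch.
- mug: Loose black mug with yellow dots, 78 mm in diameter, 92 mm tall, handle to its own +y (reaching 67 mm from the axis), standing upright beyond the rail's -y end; origin at the middle of its foot. Leave alone.
- printed_jaw: Loose white 3D-printed gripper jaw, about 95 mm long along its own x, 28 mm wide, 26 mm tall, lying beyond the rail; origin on the table near its middle. Leave alone.
- screwdriver: Loose screwdriver with a blue handle, 160 mm long along its own x, under 30 mm tall, lying between the robot and the rail, roughly along the rail; origin on the table near its middle. Leave alone.

How it is judged:
By the outcome, as a careful person would: the job done as asked, in the order asked, and still so for the second after the job is handed in, with the robot touching nothing.
It also fails if it takes over 37 s, if anything falls off the work surface, if the arm or the gripper's body presses on something with over 40 N, if the wrist force passes 120 N, or if a joint passes its speed limit or range.

## Working session

There is one attempt and no reset: what is moved stays moved. The work goes in short steps, Python scripts to look and compute and a tool call to move; the robot and the scene stay as the last step left them, time stands still between calls to the robot, and variables do not carry over. Pictures are saved under pics/ and viewed, about 8 in all and at most 12, crops included, and the job is handed in when it is done.

Besides the shell and the picture viewer there is one more tool, called after "Request:" by a JSON object that holds its "name" and its "arguments". carry_out: Moves the arm, as the interface text tells. Its arguments: {"type":"object","properties":{"commands":{"type":"array"},"grip":{"type":"number"}},"required":["commands"]}

```bash
mkdir -p pics
cat > h.py <<'E'
import numpy as np, cv2
from workcell import ctrl
def cam(n):
    d=ctrl.get_image(n); R=cv2.Rodrigues(np.array(d["rvec"],float))[0]
    return d["pixels"],np.array(d["intrinsics"],float),R,np.array(d["tvec"],float).ravel()
def ray(c,uv,z):
    _,K,R,t=c; o=-R.T@t; v=R.T@np.linalg.solve(K,[uv[0],uv[1],1.]); return o+v*(z-o[2])/v[2]
def proj(c,p):
    _,K,R,t=c; q=K@(R@np.array(p,float)+t); return q[:2]/q[2]
E
python3 - <<'E'
from h import *
for n in("scene","side"):
    c=cam(n); cv2.imwrite(f"pics/{n}0.png",c[0]); print(n,-c[2].T@c[3])
o=ctrl.get_obs(); print(o)
E
```

```text
scene [1174.14297857  228.45809613  705.9862397 ]
side [315.91138937 357.29329965 734.71200101]
{'t': 0.1, 'qpos': array([-1.21496980e+00,  4.23763389e-01,  1.63061119e+00, -1.63787905e-05,
        1.08856464e+00, -1.89961233e-02]), 'qvel': array([ 0.00196638, -0.00317315, -0.0016524 ,  0.00113792,  0.00137738,
       -0.00067746]), 'joint_torque': array([-4.38640382e-04, -5.45612848e+01, -2.74324214e+01,  6.44838391e-02,
        1.88184920e-02, -2.32844536e-05]), 'ee_pos': array([ 228.6670111 , -581.13590253,  221.98099957]), 'orientation': array([ 2.01681782,  0.38387764, -2.01731057]), 'ft_force': array([ 0.03210014, -0.31447731,  0.54213204]), 'moment': array([-0.01451954, -0.03637954,  0.04504633]), 'width': 88.01537311610667}
```

View pics/scene0.png

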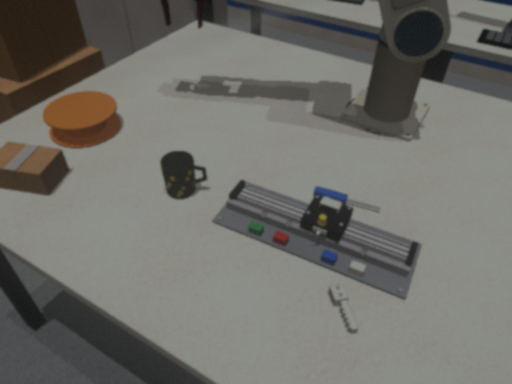

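View pics/side0.png

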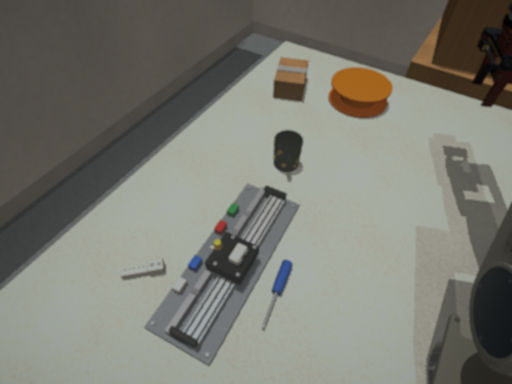

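The scene view shows the tags as green (256,228), red (281,238), blue (329,257) and white (358,266), with the knob at (322,218) and the mug at (180,175). The side view shows the red tag at (221,228) and the knob at (217,243). The mug marks the -y end, so red is the -0.055 notch, and I push on the +y face. Next I triangulate.

```bash
cat >> h.py <<'E'
HS={'red':((0,110,60),(8,255,255),(170,110,60),(180,255,255)),'green':((45,80,30),(85,255,255)),'blue':((100,110,50),(128,255,255)),'yellow':((20,110,90),(34,255,255))}
GUESS={'scene':dict(red=(281,238),green=(256,228),blue=(329,257),yellow=(322,218)),'side':dict(red=(221,228),green=(233,210),blue=(195,263),yellow=(217,243))}
def blob(img,col,near,r=25):
    h=cv2.cvtColor(img,cv2.COLOR_BGR2HSV); L=HS[col]
    m=sum(cv2.inRange(h,L[i],L[i+1]) for i in range(0,len(L),2))
    n,_,st,ce=cv2.connectedComponentsWithStats(m.astype(np.uint8))
    k=[i for i in range(1,n) if st[i,4]>=6 and np.hypot(*(ce[i]-near))<r]
    if not k: return None,0
    i=max(k,key=lambda i:st[i,4]); return ce[i],st[i,4]
def tri(cs,uvs):
    A=[];b=[]
    for c,uv in zip(cs,uvs):
        o=-c[2].T@c[3]; v=c[2].T@np.linalg.solve(c[1],[*uv,1.]); v/=np.linalg.norm(v)
        P=np.eye(3)-np.outer(v,v); A.append(P); b.append(P@o)
    return np.linalg.lstsq(np.vstack(A),np.hstack(b),rcond=None)[0]
E
python3 - <<'E'
from h import *
cs={n:cam(n) for n in('scene','side')}
P={}
for col in('green','red','blue','yellow'):
    b=[blob(cs[n][0],col,GUESS[n][col]) for n in cs]; print(col,b)
    P[col]=tri(list(cs.values()),[x[0] for x in b]); print(P[col].round(1))
for n in cs:
    x,y={'scene':(210,150),'side':(140,170)}[n]; w,h={'scene':(220,180),'side':(170,200)}[n]
    cv2.imwrite(f"pics/{n}c.png",cv2.resize(cs[n][0][y:y+h,x:x+w],None,fx=3,fy=3,interpolation=cv2.INTER_CUBIC))
g,r,b,k=[P[c] for c in('green','red','blue','yellow')]
print(np.linalg.norm(b[:2]-g[:2]),np.linalg.norm(b[:2]-r[:2]))
u=(b-g)[:2]; u/=np.linalg.norm(u); ex=np.array([u[1],-u[0]])
O=(g[:2]+.115e3*u+r[:2]+55*u+b[:2]-55*u)/3-ex*74
print('u',u,np.arctan2(-u[0],u[1]),'O',O,'knob rail',(k[:2]-O)@ex,(k[:2]-O)@u)
E
```

```text
green [(array([255.67676768, 226.76767677]), np.int32(99)), (array([232.55844156, 208.85714286]), np.int32(77))]
[637.1 -84.6  22.7]
red [(array([280.45967742, 237.16935484]), np.int32(124)), (array([220.15217391, 226.5       ]), np.int32(92))]
[633.3 -24.7  21.3]
blue [(array([328.82706767, 255.88721805]), np.int32(133)), (array([194.63809524, 262.21904762]), np.int32(105))]
[625.8  85.2  22.3]
yellow [(array([322.36842105, 216.89473684]), np.int32(38)), (array([217.25454545, 243.52727273]), np.int32(55))]
[586.8  45.5  81.2]
170.13789609060547 110.09305683822446
u [-0.06671125  0.99777232] 0.06676082745059916 O [555.68404801  25.29629703] knob rail 32.38948990853452 18.121767340530894
```

View pics/scenec.png

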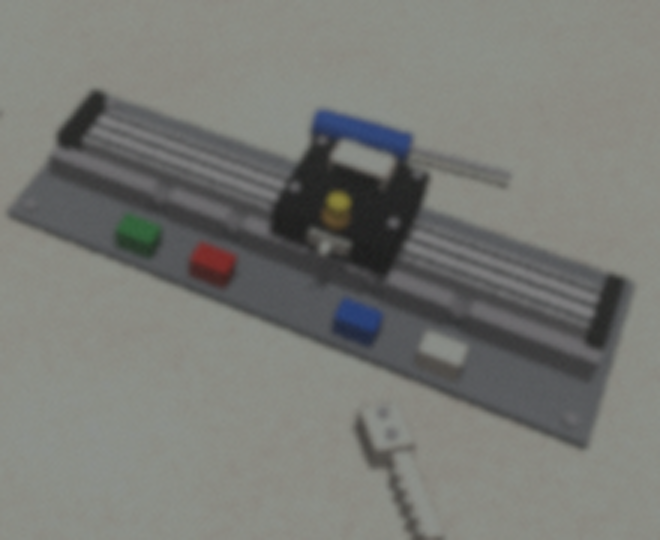

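```bash
cat >> h.py <<'E'
u=np.array([-0.0667,0.9978]); ex=np.array([u[1],-u[0]]); O=np.array([555.7,25.3])
def rail(p): d=np.array(p[:2])-O; return np.array([d@ex,d@u])
def todo(rx,ry,z):
    o=ctrl.get_obs(); p=o['ee_pos']; R=cv2.Rodrigues(o['orientation'])[0]
    w=np.array([*(O+rx*ex+ry*u),z])
    print('t',o['t'],'F',o['ft_force'].round(1),'rail',rail(p).round(1),'z',p[2].round(1),'w',o['width'])
    print('tool axes\n',R.T.round(3)); print('target',w.round(1),'shift in tool m',(R.T@(w-p)/1000).round(4))
    x3,u3=np.array([*ex,0]),np.array([*u,0])
    print('push dir -u in tool',(R.T@-u3).round(4))
    for s in(u3,x3):
        for g in(1,-1):
            y=g*s; x=np.array([0,0,-1.]); T=np.column_stack([x,y,np.cross(x,y)])
            print('turn deg',np.degrees(cv2.Rodrigues(R.T@T)[0].ravel()).round(2),'y along','rail' if s is u3 else 'across',g)
E
python3 -c "
from h import *
todo(-2,120,200)"
```

```text
t 0.2 F [-0.3  0.1  0.8] rail [-366.8 -583.5] z 222.2 w 87.46548991581655
tool axes
 [[-0.     0.001 -1.   ]
 [ 0.366 -0.931 -0.001]
 [-0.931 -0.366  0.   ]]
target [545.7 144.9 200. ] shift in tool m [ 0.0227 -0.5597 -0.5609]
push dir -u in tool [-9.000e-04  9.530e-01  3.032e-01]
turn deg [-1.6235e+02 -8.0000e-02  1.0000e-02] y along rail 1
turn deg [1.765e+01 1.000e-02 6.000e-02] y along rail -1
turn deg [-7.235e+01 -4.000e-02  5.000e-02] y along across 1
turn deg [1.0765e+02 5.0000e-02 4.0000e-02] y along across -1
```

Request:
{"name": "carry_out", "arguments": {"commands": [[0, -0.035, -0.035, 0, 0, 0], [0, -0.035, -0.035, 0, 0, 0], [0, -0.035, -0.035, 0, 0, 0], [0, -0.035, -0.035, 0, 0, 0], [0, -0.035, -0.035, 0, 0, 0], [0, -0.035, -0.035, 0, 0, 0], [0, -0.035, -0.035, 0, 0, 0], [0, -0.035, -0.035, 0, 0, 0]], "grip": 1}}

```text
t: 1.2
ee_pos: [390.2, -210.6, 221.6]
orientation: [2.021, 0.376, -2.019]
ft_force: [0.4, -0.4, -0.4]
width: 11.2
```

Request:
{"name": "carry_out", "arguments": {"commands": [[0, -0.035, -0.035, 0, 0, 0], [0, -0.035, -0.035, 0, 0, 0], [0, -0.035, -0.035, 0, 0, 0], [0, -0.035, -0.035, 0, 0, 0], [0, -0.035, -0.035, 0, 0, 0], [0, -0.035, -0.035, 0, 0, 0], [0, 0, 0, 8.8, 0, 0], [0, 0, 0, 8.8, 0, 0]]}}

```text
t: 2.2
ee_pos: [514.6, 74.4, 222.1]
orientation: [2.195, 0.063, -2.188]
ft_force: [-0.8, 0.9, -1.0]
width: 0.4
```

```bash
python3 -c "
from h import *
todo(-2,120,120)"
```

```text
t 2.2 F [-0.8  0.9 -1. ] rail [-37.8  51.7] z 222.1 w 0.414775231077529
tool axes
 [[ 0.004 -0.001 -1.   ]
 [ 0.058 -0.998  0.001]
 [-0.998 -0.058 -0.003]]
target [545.7 144.9 120. ] shift in tool m [ 0.1022 -0.0687 -0.0348]
push dir -u in tool [ 7.0e-04  1.0e+00 -8.6e-03]
turn deg [ 1.7951e+02 -7.0000e-02  3.1000e-01] y along rail 1
turn deg [-0.49 -0.2  -0.04] y along rail -1
turn deg [-90.49  -0.12  -0.19] y along across 1
turn deg [89.51 -0.19  0.12] y along across -1
```

Request:
{"name": "carry_out", "arguments": {"commands": [[0, -0.035, -0.018, 0, 0, 0], [0, -0.035, -0.018, 0, 0, 0], [0, 0, 0, 0, 0, 0], [0.035, 0, 0, 0, 0, 0], [0.035, 0, 0, 0, 0, 0], [0.035, 0, 0, 0, 0, 0], [0, 0, 0, 0, 0, 0]]}}

```text
t: 3.08
ee_pos: [546.4, 146.1, 114.8]
orientation: [2.195, 0.06, -2.189]
ft_force: [-0.0, 0.2, -0.2]
width: 0.4
```

```bash
python3 -c "
from h import *
todo(-2,95,46)
c=cam('scene');cv2.imwrite('pics/s2.png',cv2.resize(c[0][100:310,210:430],None,fx=2.8,fy=2.8))"
```

```text
t 3.075 F [-0.   0.2 -0.2] rail [ -1.3 121.1] z 114.8 w 0.36130050320924134
tool axes
 [[ 0.003 -0.002 -1.   ]
 [ 0.056 -0.998  0.002]
 [-0.998 -0.056 -0.003]]
target [547.4 120.   46. ] shift in tool m [0.0689 0.026  0.0007]
push dir -u in tool [ 0.0018  1.     -0.0105]
turn deg [ 1.794e+02 -1.600e-01  2.500e-01] y along rail 1
turn deg [-0.6  -0.16 -0.1 ] y along rail -1
turn deg [-9.06e+01 -5.00e-02 -2.10e-01] y along across 1
turn deg [ 8.94e+01 -2.10e-01  5.00e-02] y along across -1
```

View pics/s2.png

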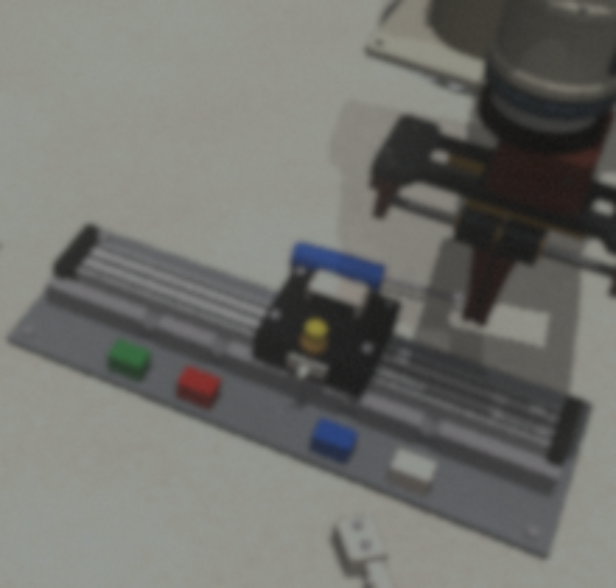

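Request:
{"name": "carry_out", "arguments": {"commands": [[0.03, 0, 0, 0, 0, 0], [0.03, 0, 0, 0, 0, 0], [0.009, 0, 0, 0, 0, 0], [0, 0.012, 0, 0, 0, 0], [0, 0.012, 0, 0, 0, 0], [0, 0.005, 0, 0, 0, 0], [0, 0, 0, 0, 0, 0]]}}

```text
t: 4.0
ee_pos: [557.1, 115.1, 56.6]
orientation: [2.218, 0.062, -2.171]
ft_force: [0.1, -0.7, -0.1]
width: 0.3
```

Request:
{"name": "carry_out", "arguments": {"commands": [[0, 0.004, 0, 0, 0, 0], [0, 0.004, 0, 0, 0, 0], [0, 0.004, 0, 0, 0, 0], [0, 0.004, 0, 0, 0, 0], [0, 0.004, 0, 0, 0, 0]]}}

```text
t: 4.62
ee_pos: [558.5, 94.8, 56.9]
orientation: [2.219, 0.063, -2.17]
ft_force: [0.3, 3.4, 1.1]
width: 0.2
```

```bash
cat >> h.py <<'E'
def knob(gs,gd):
    a,b=cam('scene'),cam('side'); A=blob(a[0],'yellow',gs); B=blob(b[0],'yellow',gd,30)
    print(A,B)
    if A[0] is not None and B[0] is not None: p=tri([a,b],[A[0],B[0]]); print('tri',rail(p).round(1),p[2].round(1))
    for c,x in((a,A),(b,B)):
        if x[0] is not None: print('ray@80',rail(ray(c,x[0],80)).round(1))
E
python3 -c "
from h import *
todo(-2,75,46);knob((322,217),(217,243))"
```

```text
t 4.625 F [0.3 3.4 1.1] rail [ 7.4 69.1] z 56.9 w 0.21833889490682035
tool axes
 [[ 0.022  0.003 -1.   ]
 [ 0.055 -0.998 -0.002]
 [-0.998 -0.055 -0.022]]
target [548.7 100.   46. ] shift in tool m [ 0.0107 -0.0057  0.0097]
push dir -u in tool [-0.0016  1.     -0.0116]
turn deg [1.7933e+02 1.5000e-01 1.9900e+00] y along rail 1
turn deg [-0.66 -1.27  0.1 ] y along rail -1
turn deg [-90.66  -1.08  -0.92] y along across 1
turn deg [89.33 -0.92  1.07] y along across -1
(array([321.05405405, 216.43243243]), np.int32(37)) (None, 0)
ray@80 [31.  14.5]
```

```bash
python3 -c "
from h import *
o=ctrl.get_obs();print(o['qpos'],o['ft_force'],o['moment'])
c=cam('side');cv2.imwrite('pics/d2.png',cv2.resize(c[0][150:370,110:330],None,fx=2.7,fy=2.7))"
```

```text
[ 1.46701950e-01  5.71185553e-01  1.86591574e+00 -1.41678994e-03
  6.82466217e-01  1.66337897e+00] [ 0.97505147 -0.03236968 -0.90093625] [ 0.06261466  0.00956901 -0.02254146]
```

View pics/d2.png

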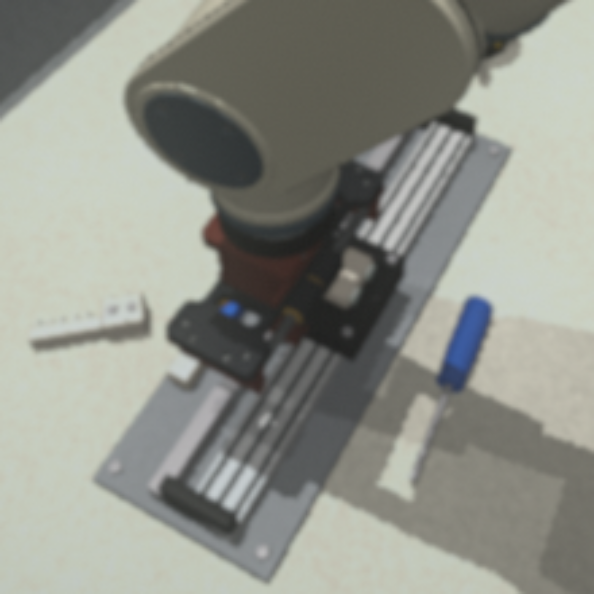

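Request:
{"name": "carry_out", "arguments": {"commands": [[0, -0.005, 0, 0, 0, 0], [0, -0.003, 0.005, 0, 0, 0], [0, 0, 0.005, -0.6, -1.3, 0], [0.004, 0, 0, 0, 0, 0], [0.004, 0, 0, 0, 0, 0], [0.003, 0, 0, 0, 0, 0], [0, 0, 0, 0, 0, 0]]}}

```text
t: 5.65
ee_pos: [546.8, 102.2, 44.5]
orientation: [2.184, 0.074, -2.191]
ft_force: [-0.2, 0.3, -0.6]
width: 0.4
```

```bash
python3 -c "
from h import *
todo(-2,75,46);knob((321,216),(217,243))
print('start ray',[rail(ray(cam('scene'),(322.37,216.89),z)) for z in(80,81.2)])"
```

```text
t 5.65 F [-0.2  0.3 -0.6] rail [-3.7 77.4] z 44.5 w 0.3850878898223007
tool axes
 [[-0.003  0.    -1.   ]
 [ 0.067 -0.998 -0.   ]
 [-0.998 -0.067  0.003]]
target [548.7 100.   46. ] shift in tool m [-0.0015  0.0024 -0.0017]
push dir -u in tool [-4.e-04  1.e+00  4.e-04]
turn deg [-1.7998e+02 -4.0000e-02  2.9000e-01] y along rail 1
turn deg [0.02 0.19 0.02] y along rail -1
turn deg [-89.98   0.13   0.16] y along across 1
turn deg [90.02  0.16 -0.13] y along across -1
(array([320.52631579, 216.23684211]), np.int32(38)) (None, 0)
ray@80 [31.  13.4]
start ray [array([30.95655401, 17.42082701]), array([32.10611889, 17.69694843])]
```

Request:
{"name": "carry_out", "arguments": {"commands": [[0, 0.004, 0, 0, 0, 0], [0, 0.004, 0, 0, 0, 0], [0, 0.004, 0, 0, 0, 0], [0, 0.004, 0, 0, 0, 0], [0, 0.004, 0, 0, 0, 0], [0, 0.004, 0, 0, 0, 0], [0, 0.004, 0, 0, 0, 0], [0, 0.004, 0, 0, 0, 0]]}}

```text
t: 6.85
ee_pos: [549.5, 69.5, 45.2]
orientation: [2.186, 0.075, -2.19]
ft_force: [-0.0, 3.9, -0.8]
width: 0.5
```

Request:
{"name": "carry_out", "arguments": {"commands": [[0, 0.004, 0, 0, 0, 0], [0, 0.004, 0, 0, 0, 0], [0, 0.004, 0, 0, 0, 0], [0, 0.004, 0, 0, 0, 0], [0, 0.004, 0, 0, 0, 0], [0, 0, 0, 0, 0, 0]]}}

```text
t: 7.6
ee_pos: [551.1, 47.5, 45.2]
orientation: [2.186, 0.075, -2.19]
ft_force: [1.0, 1.6, -0.5]
width: 0.6
```

```bash
python3 -c "
from h import *
todo(-2,10,46);knob((304,209),(227,223))
c=cam('scene');cv2.imwrite('pics/s3.png',cv2.resize(c[0][130:310,210:430],None,fx=2.8,fy=2.8))"
```

```text
t 7.6 F [ 1.   1.6 -0.5] rail [-3.1 22.4] z 45.2 w 0.5637361795321372
tool axes
 [[-0.002  0.002 -1.   ]
 [ 0.067 -0.998 -0.002]
 [-0.998 -0.067  0.002]]
target [553.   35.1  46. ] shift in tool m [-0.0008  0.0124 -0.0011]
push dir -u in tool [-1.6e-03  1.0e+00 -1.0e-04]
turn deg [ 1.8e+02  1.5e-01 -1.4e-01] y along rail 1
turn deg [-0.    0.09  0.09] y along rail -1
turn deg [-90.    -0.     0.14] y along across 1
turn deg [90.    0.14  0.  ] y along across -1
(array([299.84210526, 208.78947368]), np.int32(38)) (None, 0)
ray@80 [ 31.3 -33. ]
```

View pics/s3.png

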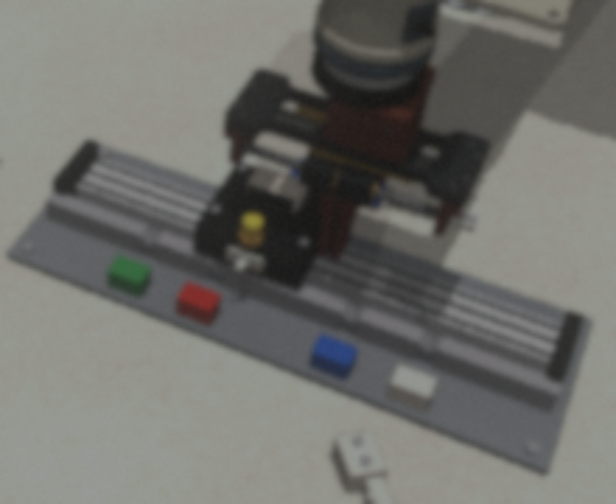

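The finger is on the +y face, clear of the camera and knob (knob at 300,209 full-frame). The carriage is at about -33 mm, so 22 mm remain.

Request:
{"name": "carry_out", "arguments": {"commands": [[0, 0.004, 0, 0, 0, 0], [0, 0.004, 0, 0, 0, 0], [0, 0.003, 0, 0, 0, 0], [0, 0.002, 0, 0, 0, 0]]}}

```text
t: 8.25
ee_pos: [551.9, 34.8, 45.2]
orientation: [2.187, 0.076, -2.19]
ft_force: [-0.3, 4.1, -0.1]
width: 0.2
```

Request:
{"name": "carry_out", "arguments": {"commands": [[0, 0.0015, 0, 0, 0, 0]]}}

```text
t: 8.38
ee_pos: [552.0, 33.0, 45.2]
orientation: [2.187, 0.076, -2.19]
ft_force: [0.1, 2.2, -0.7]
width: 0.0
```

```bash
python3 -c "
from h import *
todo(-2,10,46);knob((294,207),(227,223))"
```

```text
t 8.375 F [ 0.1  2.2 -0.7] rail [-3.2  7.9] z 45.2 w 0.02007543694276391
tool axes
 [[-0.002  0.002 -1.   ]
 [ 0.067 -0.998 -0.002]
 [-0.998 -0.067  0.002]]
target [553.   35.1  46. ] shift in tool m [-0.0008 -0.0021 -0.0012]
push dir -u in tool [-2.4e-03  1.0e+00  2.0e-04]
turn deg [-1.7999e+02 -2.1000e-01  1.5000e-01] y along rail 1
turn deg [0.01 0.09 0.14] y along rail -1
turn deg [-8.999e+01 -3.000e-02  1.800e-01] y along across 1
turn deg [9.001e+01 1.800e-01 3.000e-02] y along across -1
(array([293.6       , 206.48571429]), np.int32(35)) (None, 0)
ray@80 [ 31.2 -47.4]
```

Request:
{"name": "carry_out", "arguments": {"commands": [[0, 0.0015, 0, 0, 0, 0]]}}

```text
t: 8.6
ee_pos: [552.1, 31.1, 45.2]
orientation: [2.186, 0.075, -2.19]
ft_force: [1.1, 1.1, -0.3]
width: 0.7
```

Request:
{"name": "carry_out", "arguments": {"commands": [[0, 0.0015, 0, 0, 0, 0]]}}

```text
t: 8.72
ee_pos: [552.2, 29.3, 45.2]
orientation: [2.186, 0.075, -2.19]
ft_force: [-0.2, 0.9, -0.2]
width: 0.5
```

Request:
{"name": "carry_out", "arguments": {"commands": [[0, 0.001, 0, 0, 0, 0]]}}

```text
t: 8.85
ee_pos: [552.2, 28.0, 45.2]
orientation: [2.186, 0.075, -2.19]
ft_force: [0.3, 0.2, 0.6]
width: 0.2
```

```bash
python3 -c "
from h import *
o=ctrl.get_obs();print(rail(o['ee_pos']),o['ft_force']);knob((292,206),(227,223))"
```

```text
[-3.27075746  2.96393591] [0.33772815 0.18081595 0.59081718]
(array([289.85365854, 207.48780488]), np.int32(41)) (None, 0)
ray@80 [ 37.8 -53.1]
```

The force fell to about 0 and the knob image dropped, so the pin has seated. I back the hand off and check.

Request:
{"name": "carry_out", "arguments": {"commands": [[0, -0.01, 0, 0, 0, 0], [0, -0.015, 0, 0, 0, 0], [0, -0.02, 0, 0, 0, 0], [-0.02, 0, 0, 0, 0, 0], [-0.025, 0, 0, 0, 0, 0], [-0.03, 0, 0, 0, 0, 0], [-0.03, 0, 0, 0, 0, 0], [-0.03, 0, 0, 0, 0, 0]]}}

```text
t: 9.95
ee_pos: [546.3, 81.6, 181.4]
orientation: [2.176, 0.08, -2.195]
ft_force: [-0.4, -0.5, -0.1]
width: 0.8
```

Request:
{"name": "carry_out", "arguments": {"commands": [[0, -0.04, 0, 0, 0, 0], [0, -0.04, 0, 0, 0, 0], [0, -0.04, 0, 0, 0, 0], [0, -0.04, 0, 0, 0, 0], [0, 0, 0, 0, 0, 0], [0, 0, 0, 0, 0, 0]]}}

```text
t: 10.7
ee_pos: [533.9, 251.7, 185.4]
orientation: [2.183, 0.085, -2.187]
ft_force: [-0.9, 0.5, -0.1]
width: 0.2
```

```bash
python3 -c "
from h import *
o=ctrl.get_obs();print(o['t'],rail(o['ee_pos']),o['ee_pos'],o['ft_force']);knob((290,207),(232,222))
a=cam('scene');b=cam('side');print('ray74',rail(ray(a,blob(a[0],'yellow',(290,207))[0],74)))
cv2.imwrite('pics/f.png',np.hstack([cv2.resize(a[0][130:310,210:390],(400,400)),cv2.resize(b[0][150:350,140:340],(400,400))]))"
```

```text
10.7 [ -6.63133966 227.30987265] [533.92285087 251.6553185  185.42892601] [-0.86822114  0.52470898 -0.10099463]
(array([290., 207.]), np.int32(37)) (None, 0)
ray@80 [ 36.3 -53.5]
ray74 [ 30.58020289 -55.53016211]
```

View pics/f.png

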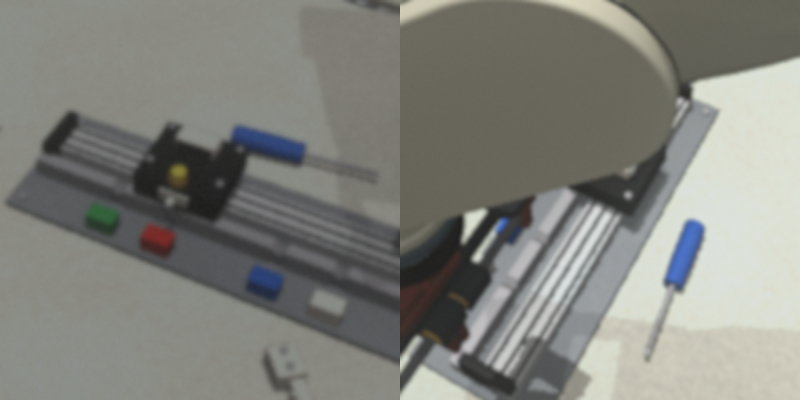

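The final views show the carriage beside the red tag, with the knob at (290,207) in the full scene frame. At the seated height its ray lands at rail (30.6, -55.5) mm. The rail x matches the 31 mm seen before the drop, which confirms the pin went down about 6 mm. The hand is well clear and the other objects look undisturbed.

```bash
python3 -c "
from workcell import ctrl
print(ctrl.close_job())"
```

```text
the job is handed in; nothing more can be done
None
```

The carriage is in the notch beside the red tag, at rail y = -55 mm, and the job is handed in at about 10.8 s. I pushed it there with the closed fingertips on its +y face, stepping 1 to 1.5 mm at the end, until the pushing force fell from about 4 N to 0. I then backed off and lifted the hand clear.

**Last checks**
- **Position and pin:** the knob measured rail y = -55.5 mm at seated height. Its image shifted as a pin drop of about 6 mm should.
- **Hand:** it was about 280 mm along the rail from the carriage and at a height of 185 mm, and the force readings were only noise (about 1 N).
- **Other objects:** the screwdriver looked undisturbed in the last views. Those crops left the mug out and showed only part of the jaw, but the arm did not go near either.

**What did not go as planned**
- **Descent:** the first descent stopped about 11 mm high, 10 mm off across the rail and slightly tilted. As a result, first contact was near the top of the block and moved the carriage about 4 mm. I corrected this before the main push.
- **Side camera:** the arm hid the knob in the side view, so the final position rests on the scene camera alone.

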